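# Tap the sprocket arbor tight in the rotary table

## Robot

A 6-joint arm with a two-finger parallel gripper is mounted at the origin on the work surface. World frame = base frame: x ahead of the robot, y to its left, z up, the work surface at z = 0. Lengths are in mm, angles in rad, forces in N, time in s.
With the tool pointing down it reaches from about 275 to 1000 mm from the base axis. Payload 8.4 kg.
Tool frame: the origin (TCP) lies midway between the tips of the shut fingers; the grasp point (between the pads) lies r.grip_point_offset behind it (r.grip_point_offset is the distance from the TCP to the grasp point, in mm); z points along the fingers, y is the direction in which the jaws open and shut (so a half turn about z gives the same grasp; the last joint's range is limited). The gripper opens to 85 mm and grips with 20 to 120 N. Pads are 22 mm wide; open, the fingers measure 114 mm over their backs; the gripper's body (76 mm by 85 mm) begins 54 mm behind the grasp point. The pads swing forward as they close: fully open they stand 13 mm farther back than shut.
Start: joints at [-1.324, 0.353, 1.633, -0, 1.155, -0.002], TCP at [153.899, -605.758, 231.281] pointing down, gripper open.
Joint ranges: [-2.63, 2.63], [-0.92, 2.1], [0.06, 2.66], [-1.3, 4.44], [0, 2.69], [-3.02, 3.02]. Speed limits (rad/s): [2.22, 2.22, 2.79, 3.14, 3.14, 3.14].

## Interface

Orientations are given as [roll, pitch, yaw] about the fixed x, y, z axes, in that order (R = Rz(yaw) Ry(pitch) Rx(roll)).
In Python, from rig import r gives the robot as it stands.
- The arm moves only by the tool move_arm, never from a script. Its argument "targets" is one flat list of numbers, 5 for each row, row after row: the gripper's target within -1 to 1 (fully open at 1, half-way at 0, shut at -1), then the shift along the tool's x, y, z in cm, then the turn about the tool's z in degrees. In form: [gripper, tx, ty, tz, turn, gripper, tx, ty, tz, turn, ...]. A call has 1 to 10 rows; each row is the pose to reach, as a shift and turn from the pose commanded when the call began, along the tool's axes at that moment; what a row does not reach only later rows make up. A row lasts 1/10 s, in which the tool goes at most 50 mm and 8.59 degrees, less where a joint would pass 70% of its speed; a pose out of reach is approached as far as the arm can. A call with a gripper value outside its range is refused whole. The fingers move at their own pace and stop on an object; "squeeze" is the grip in N (left out, the last holds). Time passes only in rows, so rows that repeat a pose let the fingers close. It gives the time, the measured TCP pose, the force and the opening at its end, in the units of the state.
- r.sense(): the state, without advancing time (a new reading comes with each control period).
- r.grab_frame(name): name is "scene" or "side" or "wrist"; returns a dict with "img" (420x560x3 uint8, blue, green, red), "K" (3x3 intrinsics, pixels), "world_to_cam" (4x4, takes a point from world to camera coordinates). Camera axes: x right, y down, z forward; pixel columns grow to the right and rows downward; lengths in mm; the calibration is good to about 2 mm. A picture is of the moment at which its call begins. There is no depth.
- r.sign_off(): hands the job in, once; it reports no verdict.
Trained networks look in a picture, given as the dict that the camera call returned (one of the last four; its "shot" number tells which), for a name from the list of things; names that differ only in an ending like _2 or _b are one class to them, and where a whole thing is asked for, a point or a joint stands for the part that bears it (a point fixed in the world has none). Each returns a list of dicts, best first, with "conf" (0 to 1); they miss things now and then, are a little off and sometimes report something else, mostly with a low value. They report only what shows in the picture. A call takes as long as a camera call. They do not tell look-alikes from the thing itself.
- r.outline_of(picture, thing): "region" (420x560 bool, what is visible of it).
- r.mark_of(picture, thing): "position" ([x, y, z] in mm, in world coordinates, good to about 4 mm: a listed point, or the origin of a listed thing).
The state is a dict: "clock": time; "qpos": joint angles; "qvel": joint speeds; "joint_efforts": joint torques, N m; "eef_pos": TCP position; "tcp_rot": TCP orientation; "contact_force": force on the tool from outside, world axes, zero at the start; "wrist_torque": the same for the moment, N m; "opening": opening from 0.0 (shut) to 1.0 (fully open).
Only numpy, scipy, OpenCV 4.12 (cv2) and the standard library are available. Lean on these libraries where they do the work, as an engineer would, in place of code of your own. Each camera call takes 0.05 s, during which the arm holds its last target.

## Task

Set up the rotary table for the next sprocket: take the locating arbor out of the tool block, lower its tapered shank gently into the table's centre bore until it just seats (do not drop it or push it tight) and let go of it, then tap it down with the end of the brass bar, a few separate, firm but measured taps, until the taper is locked and such taps hardly drive it any deeper. Do not hammer it. Put the bar back on the rubber mat and leave everything else where it is.

Things in the scene. Friction and masses are not known exactly. Their poses are not given: they have to be found in the camera images.
- arbor_mid (a point): Locating arbor, bright steel, about 0.5 kg: a round spigot (30 mm diameter, 40 mm tall) above a knurled collar (44 mm diameter, 14 mm tall), tapered shank below. It stands in any one of the tool block's three holes, collar on the block. This point is half-way up the spigot, on the axis, 34 mm above the collar's underside; z is up along the axis. Hold it by the spigot.
- arbor_tip (a point): Lower end of the arbor's shank, 116 mm below arbor_mid: the shank is 82 mm long below the collar, a 24 mm neck and then a self-holding taper (1:10 on the diameter) from 19 mm down to about 14 mm at its rounded end.
- arbor_top (a point): Centre of the spigot's flat top, 20 mm above arbor_mid: tap here. Taps stopped at about 15 N on the hand, made slowly (about 20 mm/s) from a few mm above, drive the shank, each less than the one before; three to six lock it. Taps of 5 N leave it loose. The peak at the bar's end is up to twice what the hand feels, more in faster taps; over 42 N there is hammering.
- bore_mouth (a point): Centre of the taper bore, level with the rotary table's top face; it runs straight down, its mouth a funnel 28 mm wide. Set in with a few N, the arbor stops with its collar 6 to 18 mm above the face, where the taper grips: that differs from table to table and cannot be seen beforehand. Driven, it gives a few mm more (3 to 10 N per mm, growing), stays as deep as driven, and locks before the collar meets the face.
- rotary_table: Rotary indexing table bolted to the bench (fixed): grey iron base with a bright round top, 150 mm diameter, 80 mm high, four dark T-slots, handwheel pointing to its +x side, out to 190 mm from the axis and 70 mm high. Origin on the bench, under the bore.
- tool_block: Wooden tool block (fixed), 80 x 235 mm, 85 mm high, its long side along its own y, with three 23 mm holes in a row at y = -75, 0 and +75 mm, which hold the arbor, the dead centre and the drill chuck in any order. Origin at the centre of its underside.
- bar_mid (a point): Brass knocking bar, a plain round bar 28 mm diameter, 130 mm long, about 0.6 kg, with three thin grooves near the upper end, standing upright on the rubber mat. This point is its centre, on the axis, 65 mm from either end; z is up along the axis.
- mat: Black rubber mat on the bench (fixed), 180 x 180 x 3 mm. Origin at the centre of its underside.
- dead_centre: Bystander: a hard steel dead centre with a 60 degree point and the same kind of shank, standing in the tool block; 39 mm tall above the block. Origin at the underside of its nut, on the block's top.
- drill_chuck: Bystander: a keyless drill chuck with tapered nose, 42 mm diameter, 56 mm tall above the block, standing in the tool block on a tapered shank. Origin at its underside, on the block's top.
- sprocket: Bystander: a motorcycle rear sprocket, dark steel ring, 136 mm over its teeth, 7 mm thick, lying on the bench. Origin at the centre of its underside.
- oil_bottle: Bystander: an orange oil bottle with red cap, 68 mm diameter, 180 mm tall. Origin at the centre of its underside.
- grease_tin: Bystander: a round tin, 68 mm diameter, 60 mm tall. Origin at the centre of its underside.
- pad_box: Bystander: a red and white brake pad box, 70 x 110 x 35 mm. Origin at the centre of its underside.
- plug_tray: Bystander: a blue plastic tray of spark plugs, 90 x 120 x 30 mm. Origin at the centre of its underside.
Things that resemble listed ones, but are neither listed nor needed, are in the scene too. Of the things shaped like the part that bears bar_mid, the brass one is meant.

How it is judged:
By the outcome, as a careful person would: the job done as asked, in the order asked, and still so for the second after the job is handed in, with the robot touching nothing.
It also fails if it takes over 64 s, if anything falls off the work surface, if the arm or the gripper's body presses on something with over 40 N, if the wrist force passes 120 N, or if a joint passes its speed limit or range.

## Working session

There is one attempt and no reset: what is moved stays moved. The work goes in short steps, Python scripts to look and compute and a tool call to move; the robot and the scene stay as the last step left them, time stands still between calls to the robot, and variables do not carry over. Pictures are saved under pics/ and viewed, and the job is handed in when it is done.

Besides the shell and the picture viewer there is one more tool, called in YAML: its name, and indented under it one key for each argument. move_arm: Moves the arm, as the interface text tells. Its arguments: {"type":"object","properties":{"targets":{"type":"array","items":{"type":"number"}},"squeeze":{"type":"number"}},"required":["targets"]}

```bash
mkdir -p pics; ls
cat > h.py <<'E'
import numpy as np, cv2
from rig import r
def snap(n,f):
    p=r.grab_frame(n); cv2.imwrite('pics/%s.png'%f,p['img']); return p
def proj(p,X):
    c=p['world_to_cam']@np.append(X,1); u=p['K']@c[:3]; return u[:2]/u[2]
def tri(obs): # list of (p,(u,v))
    A=[]
    for p,(u,v) in obs:
        P=p['K']@p['world_to_cam'][:3]
        A+= [u*P[2]-P[0], v*P[2]-P[1]]
    A=np.array(A); A=A/np.linalg.norm(A[:,:3],axis=1)[:,None]
    return np.linalg.lstsq(A[:,:3],-A[:,3],rcond=None)[0]
E
python3 - <<'E'
from h import *
s=r.sense(); print(s, r.grip_point_offset)
a=snap('scene','s0'); b=snap('side','d0')
for n in ['arbor_mid','arbor_top','bore_mouth','rotary_table','tool_block','bar_mid','mat','dead_centre','drill_chuck','oil_bottle']:
    for nm,p in (('sc',a),('sd',b)):
        print(n,nm,[(round(m['conf'],2),np.round(m['position'],0),np.round(proj(p,m['position']))) for m in r.mark_of(p,n)][:4])
E
```

```text
pics
{'clock': 0.0, 'qpos': array([-1.32443878e+00,  3.53643726e-01,  1.63414835e+00, -1.42865020e-06,
        1.15515637e+00, -2.39800747e-03]), 'qvel': array([-0.00013101, -0.00078642, -0.000132  ,  0.00054264,  0.00027611,
       -0.00105564]), 'joint_efforts': array([-1.69816376e-04, -6.05251122e+01, -3.42072129e+01,  2.49487914e-05,
        9.47311433e-03,  6.07625417e-07]), 'eef_pos': array([ 153.76004668, -605.3067617 ,  230.55834219]), 'tcp_rot': array([-3.14023686e+00, -1.94496528e-06,  2.48756130e-01]), 'contact_force': array([ 0.63006694, -0.05916208, -0.22035569]), 'wrist_torque': array([ 0.02292578,  0.01369168, -0.02142983]), 'opening': 0.9955894184503206} 18.700000000000003
arbor_mid sc [(0.52, array([521., 330., 120.]), array([397., 166.]))]
arbor_mid sd [(0.97, array([521., 332., 122.]), array([263., 329.])), (0.52, array([728., 136.,  -2.]), array([190., 298.]))]
arbor_top sc [(0.66, array([519., 331., 138.]), array([398., 162.]))]
arbor_top sd [(0.98, array([527., 331., 137.]), array([259., 322.]))]
bore_mouth sc [(0.7, array([505., -36.,  79.]), array([289., 209.]
[... 1058 characters left out ...]
-466.,    3.]), array([138., 234.])), (0.36, array([506., -34.,  -3.]), array([288., 225.]))]
mat sd [(0.65, array([ 492., -276.,   -0.]), array([300., 214.]))]
dead_centre sc [(0.75, array([726., 136.,  -1.]), array([373., 260.])), (0.4, array([485., 188.,  84.]), array([350., 180.]))]
dead_centre sd [(0.52, array([485., 190.,  83.]), array([289., 294.]))]
drill_chuck sc [(0.71, array([505., 259.,  87.]), array([373., 177.]))]
drill_chuck sd [(0.7, array([502., 256.,  82.]), array([278., 315.]))]
oil_bottle sc [(0.75, array([724., 292.,   1.]), array([416., 242.])), (0.23, array([517., 327., 137.]), array([397., 162.]))]
oil_bottle sd [(0.96, array([726., 294.,  -3.]), array([169., 351.]))]
```

```bash
cd pics; python3 -c "
import cv2
for n in ('s0','d0'):
    i=cv2.imread(n+'.png'); cv2.imwrite(n+'b.png',cv2.resize(i[130:410,100:480] if n=='s0' else i[130:410,130:510],(800,589),interpolation=cv2.INTER_CUBIC))"
```

```text
(no output)
```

View pics/s0b.png

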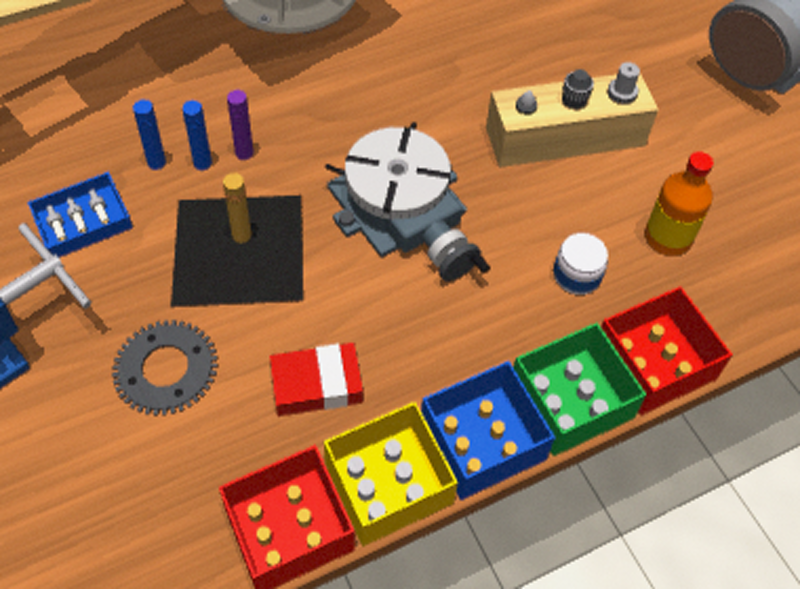

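View pics/d0b.png

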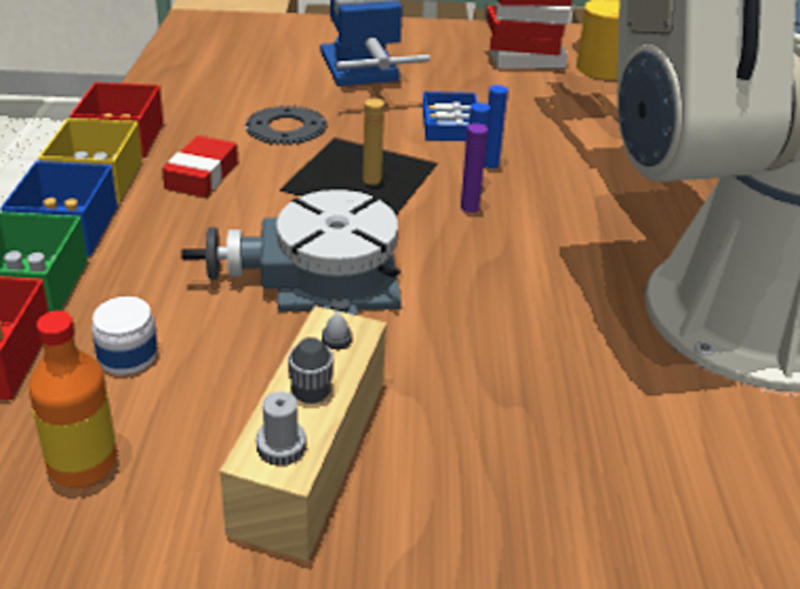

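The scene view shows the brass bar at about (211,215), the bore at (289,209) and the arbor in the rightmost block hole at (397,166), with the chuck next to it. The purple and blue bars are look-alikes.

```bash
cat >> h.py <<'E'
def plan(T,yawdeg=None):
    s=r.sense(); y=s['tcp_rot'][2]; d=np.array(T)-s['eef_pos']
    tx=np.array([np.cos(y),np.sin(y)]); ty=np.array([np.sin(y),-np.cos(y)])
    o=[d[:2]@tx/10,d[:2]@ty/10,-d[2]/10]
    t=0 if yawdeg is None else -(yawdeg-np.degrees(y))
    print('plan cm',np.round(o,2),'turn',round(t,1),'at',np.round(s['eef_pos'],1),'yaw',round(np.degrees(y),1),'F',np.round(s['contact_force'],1),'t',round(s['clock'],2))
E
python3 - <<'E'
from h import *
p=r.grab_frame('wrist'); M=p['world_to_cam']; print(-M[:3,:3].T@M[:3,3], M[:3,:3], p['K'])
plan([500,-150,380],76)
E
```

```text
[ 227.22009646 -587.07233042  374.31993854] [[ 0.24587695 -0.96930056 -0.00097758]
 [-0.92474288 -0.23487629  0.29947242]
 [-0.2905084  -0.07272935 -0.95410446]] [[366.56470487   0.         281.8312292 ]
 [  0.         366.56470487 213.0023851 ]
 [  0.           0.           1.        ]]
plan cm [ 44.77 -35.65 -14.87] turn -61.7 at [ 153.9 -605.8  231.3] yaw 14.3 F [ 0.2  0.6 -0.2] t 1.15
```

move_arm:
  targets: [1, 5, -4, -8, -8, 1, 10, -8, -12, -16, 1, 15, -12, -15, -24, 1, 20, -16, -15, -32, 1, 25, -20, -15, -40, 1, 30, -24, -15, -48, 1, 34, -27, -15, -56, 1, 37, -30, -15, -62, 1, 40, -32, -15, -62, 1, 40, -32, -15, -62]

```text
clock: 2.15
eef_pos: [429.8, -239.6, 378.6]
tcp_rot: [3.141, 0.0, 1.331]
contact_force: [0.9, -1.0, -0.0]
opening: 0.997
```

```bash
cat > look.py <<'E'
from h import *
import sys,pickle
name=sys.argv[1]; p=snap('wrist',name); pickle.dump(p,open('pics/%s.pkl'%name,'wb'))
for n in sys.argv[2:]:
    print(n,[(round(m['conf'],2),np.round(m['position'],1),np.round(proj(p,m['position']))) for m in r.mark_of(p,n)][:4])
plan([500,100,380],76)
E
python3 look.py w1 bar_mid bore_mouth rotary_table mat
```

```text
bar_mid [(0.95, array([ 469.1, -264.9,   69.9]), array([318., 175.])), (0.82, array([ 291.7, -337.3,   64. ]), array([201., 256.])), (0.66, array([ 330. , -211.5,   64.4]), array([199., 159.])), (0.65, array([ 319.5, -268.9,   58.8]), array([206., 203.]))]
bore_mouth []
rotary_table []
mat [(0.57, array([ 490.1, -273.9,   -0.9]), array([329., 168.]))]
plan cm [34.86 -1.16 -0.2 ] turn 0.3 at [ 428.9 -241.5  378. ] yaw 76.3 F [-0.1  0.3  0.8] t 2.4
```

View pics/w1.png

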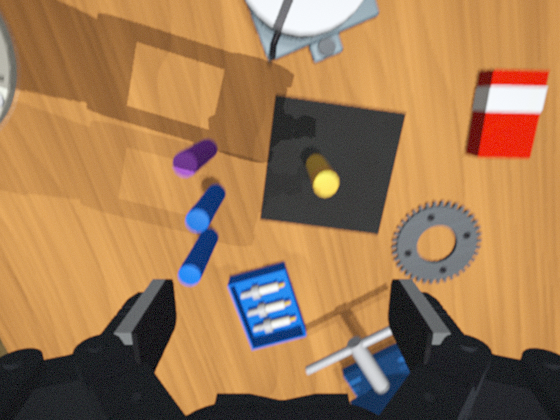

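Wrist view shows the brass bar's top at about (326,185) on the mat; the bar's look-alikes are well clear of it.

move_arm:
  targets: [1, 5, -0.5, 0, 0, 1, 10, -0.5, 0, 0, 1, 15, -1, 0, 0, 1, 20, -1, 0, 0, 1, 23, -1, 0, 0, 1, 25, -1, 0, 0, 1, 25, -1, 0, 0]

```text
clock: 3.1
eef_pos: [478.9, 4.1, 377.9]
tcp_rot: [-3.141, -0.0, 1.331]
contact_force: [0.1, -1.0, -0.2]
opening: 1.002
```

```bash
python3 look.py w2 bar_mid bore_mouth rotary_table arbor_mid arbor_top drill_chuck
```

```text
bar_mid [(0.95, array([ 321.7, -270.5,   62.4]), array([224., 363.])), (0.93, array([ 468.4, -267.1,   67.2]), array([320., 344.])), (0.71, array([ 327.9, -209.3,   65.8]), array([216., 330.]))]
bore_mouth [(0.96, array([502.2, -36.6,  78.8]), array([309., 191.]))]
rotary_table [(0.78, array([504.3, -35.8,   0.9]), array([306., 177.])), (0.34, array([726.5, 140. ,   3.4]), array([449.,   3.]))]
arbor_mid []
arbor_top [(0.38, array([ 469.5, -264. ,   67.4]), array([320., 342.]))]
drill_chuck []
plan cm [ 9.97 -0.25 -0.19] turn 0.2 at [478.6   2.6 378.1] yaw 76.2 F [ 0.5 -0.3  0.1] t 3.45
```

View pics/w2.png

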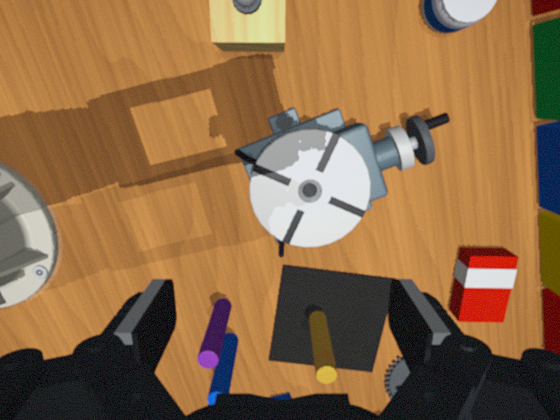

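Bore centre in w2 at about (310,190), bar top at about (326,375).

move_arm:
  targets: [1, 5, -0.2, 0, 0, 1, 10, -0.3, 0, 0, 1, 15, -0.5, 0, 0, 1, 20, -0.5, 0, 0, 1, 23, -0.5, 0, 0, 1, 23, -0.5, 0, 0, 1, 23, -0.5, 0, 0]

```text
clock: 4.15
eef_pos: [528.4, 228.0, 377.7]
tcp_rot: [-3.141, 0.001, 1.332]
contact_force: [-0.3, -0.8, -0.3]
opening: 0.999
```

```bash
python3 look.py w3 bore_mouth arbor_mid arbor_top drill_chuck dead_centre
```

```text
bore_mouth [(0.6, array([509.2, -38.9,  78.5]), array([314., 348.]))]
arbor_mid [(0.87, array([520.5, 331.8, 120.1]), array([251.,  75.]))]
arbor_top [(0.93, array([522.5, 331.2, 140.9]), array([252.,  74.]))]
drill_chuck [(0.6, array([503.5, 259. ,  84.8]), array([256., 144.]))]
dead_centre [(0.56, array([482.8, 187.4,  79.5]), array([255., 204.]))]
plan cm [-13.04   0.27  -0.16] turn 0.2 at [528.5 227.3 378.4] yaw 76.2 F [-0.5 -0.3 -0.6] t 4.45
```

View pics/w3.png

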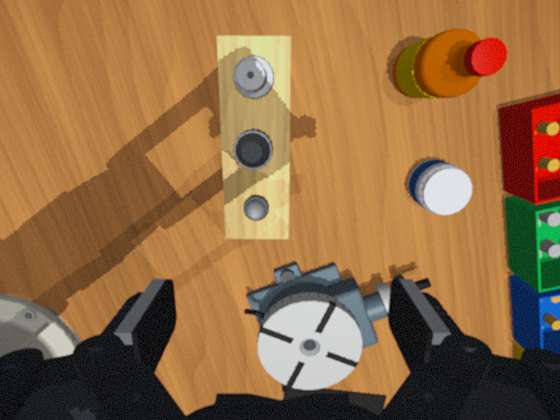

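Run:
```python
import cv2,numpy as np
def c(n,u,v,h=20):
    i=cv2.imread('pics/%s.png'%n)[v-h:v+h,u-h:u+h]; return cv2.resize(i,(260,260),interpolation=cv2.INTER_NEAREST)
t=[c('w2',310,190),c('w3',310,346),c('s0',289,209),c('d0',290,235),c('w3',252,75),c('w1',326,185)]
t=[np.vstack([np.hstack(t[:3]),np.hstack(t[3:])])]
im=t[0]
cv2.imwrite('pics/c1.png',im)
```

```text
(no output)
```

View pics/c1.png

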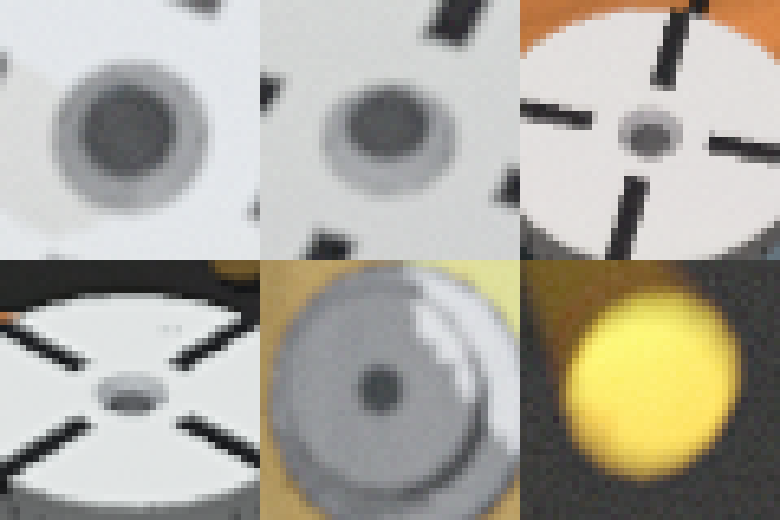

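Run:
```python
import cv2,numpy as np
def c(n,u,v,h=20):
    i=cv2.imread('pics/%s.png'%n)[v-h:v+h,u-h:u+h]; return cv2.resize(i,(260,260),interpolation=cv2.INTER_NEAREST)
t=[c('s0',398,162),c('d0',262,322),c('w2',326,375),c('s0',210,216),c('d0',307,179),c('w3',253,80)]
cv2.imwrite('pics/c2.png',np.vstack([np.hstack(t[:3]),np.hstack(t[3:])]))
```

```text
(no output)
```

View pics/c2.png

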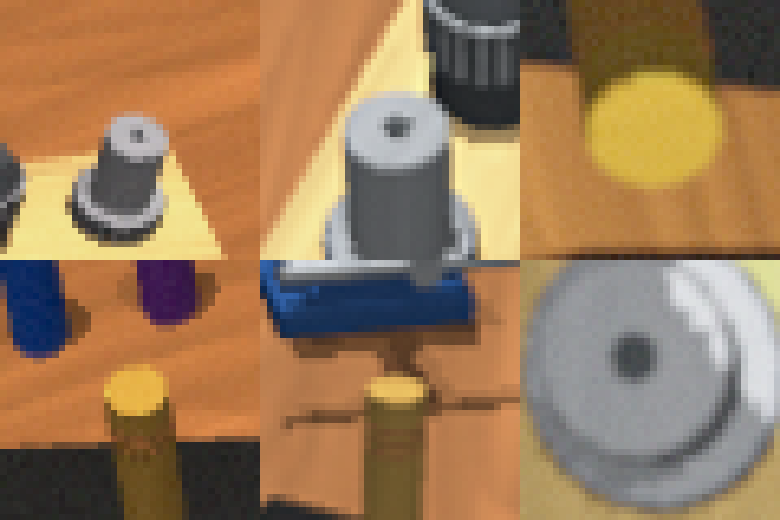

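Run:
```python
from h import *
import pickle
w={n:pickle.load(open('pics/%s.pkl'%n,'rb')) for n in('w1','w2','w3')}
a=r.grab_frame('scene');b=r.grab_frame('side'); w['s']=a;w['d']=b
pickle.dump({k:{kk:p[kk] for kk in('K','world_to_cam')} for k,p in w.items()},open('pics/cams.pkl','wb'))
O={'bore':dict(w2=(309.65,190.4),w3=(309.35,346.7),s=(288.5,209.1),d=(289.65,235.3)),
'arbtop':dict(w3=(250,74.5),s=(398.9,162.3),d=(262.6,320.9)),
'bartop':dict(w1=(326,183.4),w2=(326.1,374.5),s=(210.6,215.8),d=(307.6,178.5))}
for k,o in O.items():
    print(k)
    for sub in [list(o)]+[[x for x in o if x!=y] for y in o]:
        X=tri([(w[q],o[q]) for q in sub]); print(sub,np.round(X,1),[np.round(proj(w[q],X)-o[q],1).tolist() for q in sub])
plan([520.6,331.2,180],76.2)
```

```text
bore
['w2', 'w3', 's', 'd'] [503.9 -35.9  78.8] [[0.4, 0.2], [0.5, -0.0], [-0.1, -0.3], [0.2, 0.3]]
['w3', 's', 'd'] [504.  -36.1  78.8] [[0.7, 0.1], [-0.1, -0.2], [0.1, 0.2]]
['w2', 's', 'd'] [504.2 -36.   78.9] [[0.6, 0.2], [-0.0, -0.2], [0.1, 0.2]]
['w2', 'w3', 'd'] [503.7 -35.   80.2] [[0.1, -0.2], [0.3, 0.1], [0.2, 0.0]]
['w2', 'w3', 's'] [503.5 -36.   77.9] [[0.0, 0.1], [0.3, -0.4], [-0.1, -0.1]]
arbtop
['w3', 's', 'd'] [521.2 330.8 139.6] [[0.7, 0.0], [-0.1, -0.2], [0.0, 0.3]]
['s', 'd'] [521.6 330.5 139.6] [[-0.1, -0.1], [-0.2, 0.1]]
['w3', 'd'] [520.8 331.  140.4] [[0.3, -0.2], [0.2, -0.0]]
['w3', 's'] [520.7 331.4 138.1] [[0.2, -0.4], [-0.1, -0.0]]
bartop
['w1', 'w2', 's', 'd'] [ 471.8 -264.4  131.9] [[-0.6, 1.7], [0.7, -0.8], [0.2, -0.5], [-0.2, 0.2]]
['w2', 's', 'd'] [ 471.4 -265.5  131.4] [[0.5, -0.3], [-0.3, -0.3], [-0.1, 0.2]]
['w1', 's', 'd'] [ 472.2 -264.2  131.7] [[-0.3, 1.5], [0.3, -0.3], [-0.4, 0.3]]
['w1', 'w2', 'd'] [ 471.5 -262.3  134.2] [[-1.0, 0.5], [0.4, -0.7], [-0.2, -0.2]]
['w1', 'w2', 's'] [ 472.  -264.4  131.3] [[-0.5, 1.6], [0.8, -1.1], [0.2, -0.3]]
plan cm [ 9.87 -3.24 19.84] turn -0.0 at [528.5 227.7 378.4] yaw 76.2 F [-0.3  0.7  0.6] t 4.55
```

move_arm:
  targets: [1, 5, -1.6, 3, 0, 1, 9.9, -3.2, 6, 0, 1, 9.9, -3.2, 11, 0, 1, 9.9, -3.2, 16, 0, 1, 9.9, -3.2, 20, 0, 1, 9.9, -3.2, 23, 0, 1, 9.9, -3.2, 23, 0]

```text
clock: 5.25
eef_pos: [518.1, 330.2, 143.4]
tcp_rot: [-3.136, 0.006, 1.331]
contact_force: [-0.5, -0.6, 0.2]
opening: 1.001
```

Run:
```python
from h import *
snap('wrist','w4'); plan([521,331,103])
```

```text
plan cm [-0.    0.12  4.36] turn 0 at [519.9 331.3 146.6] yaw 76.2 F [ 0.4 -0.2  0.5] t 5.3
```

View pics/w4.png

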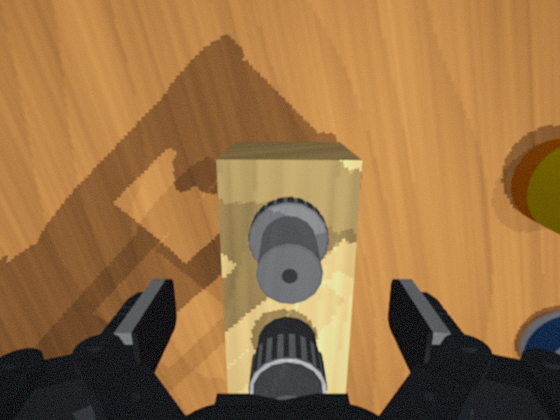

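move_arm:
  targets: [1, 0, 0.1, 2, 0, 1, 0, 0.1, 2, 0, 1, 0, 0.1, 2, 0, 1, 0, 0.1, 2, 0]

```text
clock: 5.7
eef_pos: [522.9, 332.5, 130.2]
tcp_rot: [3.14, -0.002, 1.331]
contact_force: [-0.0, 1.1, -0.1]
opening: 1.001
```

Run:
```python
from h import *
p=snap('wrist','w5'); print(proj(p,[521,331,139]), proj(p,[*r.sense()['eef_pos']])); plan([521,331,103])
cv2.imwrite('pics/w5b.png',p['img'][200:420,100:460].repeat(2,0).repeat(2,1))
```

```text
[280.32530061 296.21291871] [283.57092679 281.90199876]
plan cm [-0.18 -0.14  2.7 ] turn 0 at [522.8 332.4 130. ] yaw 76.2 F [ 0.3  0.7 -0.4] t 5.75
```

View pics/w5b.png

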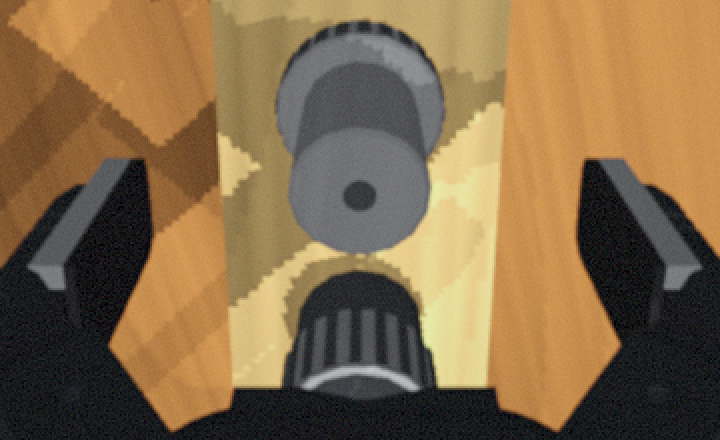

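Arbor's centre hole is at (280,298), as predicted by my measurement (280,296). Descending and gripping.

move_arm:
  targets: [1, -0.2, -0.1, 1.5, 0, 1, -0.2, -0.1, 2.7, 0, 1, -0.2, -0.1, 2.7, 0, 1, -0.2, -0.1, 2.7, 0, -1, -0.2, -0.1, 2.7, 0, -1, -0.2, -0.1, 2.7, 0, -1, -0.2, -0.1, 2.7, 0, -1, -0.2, -0.1, 2.7, 0, -1, -0.2, -0.1, 2.7, 0, -1, -0.2, -0.1, 2.7, 0]
  squeeze: 70

```text
clock: 6.75
eef_pos: [520.8, 330.3, 101.6]
tcp_rot: [3.141, -0.0, 1.331]
contact_force: [2.1, -1.6, 5.0]
opening: 0.333
```

Run:
```python
from h import *
s=r.sense();print(s['opening'],s['wrist_torque']);plan([521,331,320])
```

```text
0.3325148194772425 [-0.14849946  0.09725148 -0.01272586]
plan cm [  0.07  -0.   -21.84] turn 0 at [520.8 330.3 101.6] yaw 76.3 F [ 2.1 -1.6  5. ] t 6.75
```

move_arm:
  targets: [-1, 0, 0, -0.5, 0, -1, 0, 0, -2, 0, -1, 0, 0, -5, 0, -1, 0, 0, -9, 0, -1, 0, 0, -13, 0, -1, 0, 0, -16, 0, -1, 0, 0, -17, 0, -1, 0, 0, -17, 0, -1, 0, 0, -17, 0]

```text
clock: 7.65
eef_pos: [519.6, 329.7, 269.5]
tcp_rot: [-3.14, 0.002, 1.331]
contact_force: [0.1, 0.6, -5.5]
opening: 0.334
```

Run:
```python
from h import *
p=snap('side','d1'); plan([503.8,-35.8,270]); print(r.sense()['opening'],r.sense()['wrist_torque'],r.sense()['tcp_rot'])
for n in('arbor_mid','arbor_tip'): print(n,[(round(m['conf'],2),np.round(m['position'],1)) for m in r.mark_of(p,n)][:3])
cv2.imwrite('pics/d1b.png',cv2.resize(p['img'][130:390,140:420],(800,743))[:600])
```

```text
plan cm [-35.86   7.16  -0.11] turn 0 at [519.4 329.6 268.9] yaw 76.3 F [-0.7  0.1 -5.2] t 7.7
0.32951913123731313 [-0.0357933  -0.05201536 -0.04100705] [-3.13916600e+00  2.46380329e-03  1.33095476e+00]
arbor_mid [(0.58, array([522.9, 334.3, 287.9]))]
arbor_tip [(0.64, array([517.6, 334.1, 168.9]))]
```

View pics/d1b.png

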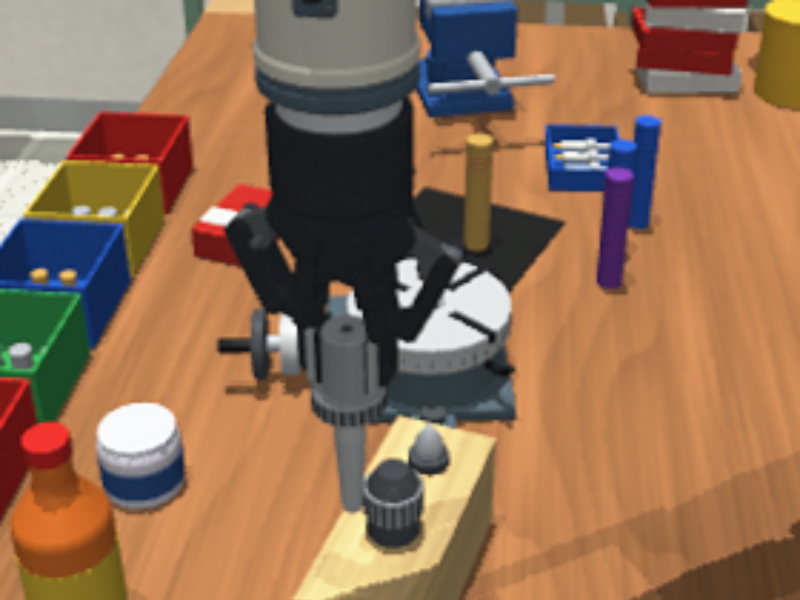

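Side view: arbor held upright by the spigot, collar just under the fingertips, all else in place. Moving over the bore.

move_arm:
  targets: [-1, -4, 0.8, 0, 0, -1, -8, 1.6, 0, 0, -1, -12, 2.4, 0, 0, -1, -16, 3.2, 0, 0, -1, -20, 4, 0, 0, -1, -24, 4.8, 0, 0, -1, -28, 5.6, 0, 0, -1, -32, 6.4, 0, 0, -1, -34.5, 7, 0, 0, -1, -35.9, 7.2, 0, 0]

```text
clock: 8.8
eef_pos: [504.5, -37.6, 270.1]
tcp_rot: [-3.14, 0.001, 1.329]
contact_force: [0.5, -0.2, -4.7]
opening: 0.333
```

move_arm:
  targets: [-1, 0, 0, 2, 0, -1, 0, 0, 4, 0, -1, 0, 0, 5, 0, -1, 0, 0, 5, 0, -1, 0, 0, 5, 0]

```text
clock: 9.3
eef_pos: [505.3, -35.3, 221.3]
tcp_rot: [-3.141, -0.0, 1.331]
contact_force: [0.4, 0.1, -4.2]
opening: 0.334
```

Run:
```python
from h import *
a=snap('scene','s2');b=snap('side','d2'); plan([503.8,-36.5,200]);
s=r.sense();print(s['tcp_rot'],s['opening'])
e=s['eef_pos']
i1=cv2.resize(a['img'][150:270,230:350],(400,400),interpolation=cv2.INTER_CUBIC);i2=cv2.resize(b['img'][140:260,230:350],(400,400),interpolation=cv2.INTER_CUBIC)
cv2.imwrite('pics/c3.png',np.hstack([i1,i2]))
for q,o in ((a,(230,150)),(b,(230,140))):
    for X in ([503.8,-35.8,80],[503.8,-35.8,e[2]+17.4-116],[503.8,-35.8,e[2]+17.4-34]): print(np.round((proj(q,X)-o)*400/120),end=' ')
```

```text
plan cm [-0.16 -0.17  2.2 ] turn 0 at [505.8 -35.4 222. ] yaw 76.3 F [ 0.2  0.4 -5.5] t 9.4
[ 3.14021179e+00 -2.76530410e-04  1.33133562e+00] 0.3378250728359587
[195. 195.] [197. 165.] [200. 102.] [200. 317.] [200. 270.] [201. 176.]
```

View pics/c3.png

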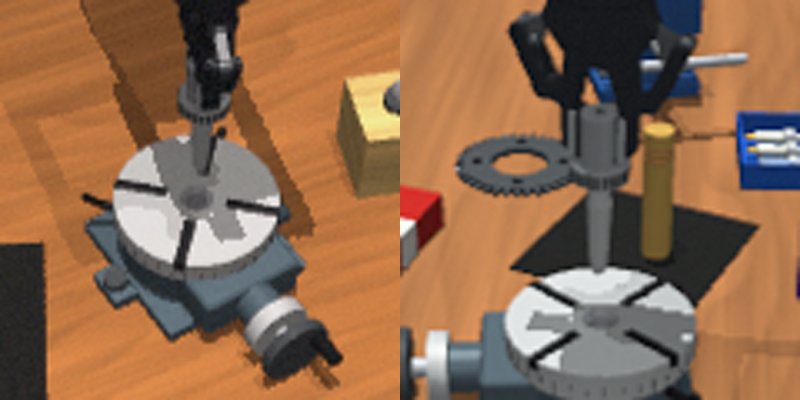

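move_arm:
  targets: [-1, -0.15, -0.15, 2, 0, -1, -0.15, -0.15, 2, 0, -1, -0.15, -0.15, 2, 0, -1, -0.15, -0.15, 2, 0]

```text
clock: 9.8
eef_pos: [504.0, -36.7, 202.1]
tcp_rot: [3.14, -0.0, 1.331]
contact_force: [0.3, -1.0, -5.4]
opening: 0.334
```

Run:
```python
from h import *
a=snap('scene','s3');b=snap('side','d3'); plan([503.8,-36.5,200]);
s=r.sense();e=s['eef_pos']
L=[]
for q,(u,v) in ((a,(259,170)),(b,(260,185))):
    i=cv2.resize(q['img'][v:v+60,u:u+60],(400,400),interpolation=cv2.INTER_CUBIC)
    for X,c in (([503.8,-35.8,80],(0,0,255)),([e[0],e[1]+.7,e[2]+17.4-116],(0,255,0)),([e[0],e[1]+.7,e[2]+17.4-34],(255,0,0))):
        z=(proj(q,X)+.5-(u,v))*400/60; cv2.circle(i,tuple(int(k) for k in z),3,c,-1); print(np.round(z),np.round(proj(q,X),1))
    L.append(i)
cv2.imwrite('pics/c4.png',np.hstack(L))
```

```text
plan cm [ 0.02 -0.02  0.2 ] turn 0 at [503.9 -36.7 202. ] yaw 76.3 F [-0.4 -0.3 -4. ] t 9.9
[200. 260.] [288.5 208.6]
[201. 228.] [288.7 203.7]
[208. 106.] [289.7 185.4]
[202. 338.] [289.9 235.2]
[203. 288.] [289.9 227.6]
[204. 102.] [290.1 199.8]
```

View pics/c4.png

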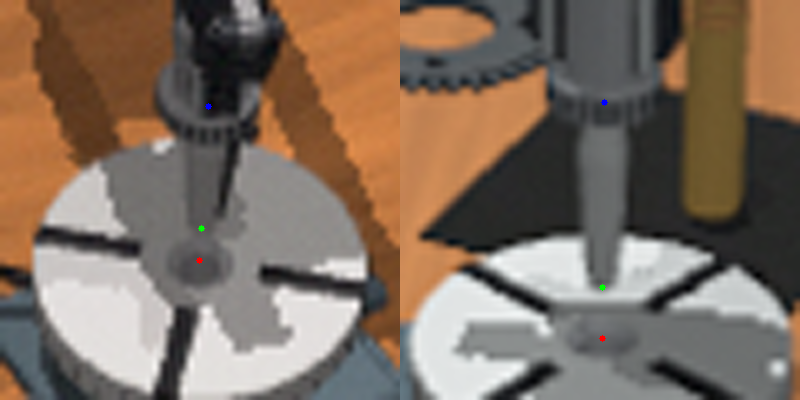

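Tip projects on the bore's axis in both views. Lowering.

move_arm:
  targets: [-1, 0, 0, 1, 0, -1, 0, 0, 2, 0, -1, 0, 0, 3, 0, -1, 0, 0, 4, 0, -1, 0, 0, 4, 0, -1, 0, 0, 4, 0]

```text
clock: 10.5
eef_pos: [503.1, -36.7, 160.6]
tcp_rot: [-3.141, 0.0, 1.331]
contact_force: [0.8, -0.5, -4.6]
opening: 0.333
```

move_arm:
  targets: [-1, 0, 0, 1, 0, -1, 0, 0, 2, 0, -1, 0, 0, 3, 0, -1, 0, 0, 3.8, 0, -1, 0, 0, 3.8, 0, -1, 0, 0, 3.8, 0]

```text
clock: 11.1
eef_pos: [503.5, -36.7, 122.9]
tcp_rot: [-3.141, -0.0, 1.331]
contact_force: [1.6, 0.2, -4.9]
opening: 0.331
```

Run:
```python
from h import *
plan([503.8,-36.5,110]);print(r.sense()['wrist_torque'])
```

```text
plan cm [0.03 0.03 1.29] turn 0 at [503.5 -36.7 122.9] yaw 76.3 F [ 1.6  0.2 -4.9] t 11.1
[ 0.13918575 -0.40305127  0.00087279]
```

move_arm:
  targets: [-1, 0, 0, 0.1, 0, -1, 0, 0, 0.2, 0, -1, 0, 0, 0.3, 0, -1, 0, 0, 0.4, 0, -1, 0, 0, 0.4, 0]

```text
clock: 11.6
eef_pos: [503.6, -36.7, 119.2]
tcp_rot: [3.141, -0.0, 1.331]
contact_force: [3.6, 0.1, -5.1]
opening: 0.333
```

move_arm:
  targets: [-1, 0, 0, 0.1, 0, -1, 0, 0, 0.2, 0, -1, 0, 0, 0.3, 0, -1, 0, 0, 0.3, 0]

```text
clock: 12.0
eef_pos: [503.6, -36.7, 116.0]
tcp_rot: [3.141, -0.0, 1.331]
contact_force: [4.5, 1.5, -5.8]
opening: 0.334
```

move_arm:
  targets: [-1, 0, 0, 0.1, 0, -1, 0, 0, 0.15, 0, -1, 0, 0, 0.2, 0, -1, 0, 0, 0.2, 0]

```text
clock: 12.4
eef_pos: [503.7, -36.7, 114.2]
tcp_rot: [3.141, -0.0, 1.331]
contact_force: [3.9, 3.0, -3.1]
opening: 0.338
```

move_arm:
  targets: [-1, 0.05, 0.05, 0, 0, -1, 0.05, 0.05, 0.05, 0, -1, 0.05, 0.05, 0.1, 0, -1, 0.05, 0.05, 0.1, 0]

```text
clock: 12.8
eef_pos: [503.9, -36.4, 113.2]
tcp_rot: [-3.142, 0.0, 1.331]
contact_force: [3.3, 0.7, 0.1]
opening: 0.332
```

move_arm:
  targets: [-1, 0, 0, 0.05, 0, -1, 0, 0, 0.1, 0, -1, 0, 0, 0.1, 0]

```text
clock: 13.1
eef_pos: [503.9, -36.4, 112.3]
tcp_rot: [3.141, 0.0, 1.331]
contact_force: [1.5, 0.3, 4.5]
opening: 0.332
```

Upward force has gone from −5 N (weight) to +4.5 N with collar about 16 mm above the face, in the stated range: seated. Easing and releasing.

move_arm:
  targets: [-1, 0, 0, -0.05, 0, -1, 0, 0, -0.05, 0, 1, 0, 0, -0.05, 0, 1, 0, 0, -0.05, 0, 1, 0, 0, -0.05, 0, 1, 0, 0, -0.05, 0, 1, 0, 0, -0.05, 0, 1, 0, 0, -0.05, 0]

```text
clock: 13.9
eef_pos: [503.9, -36.3, 112.6]
tcp_rot: [-3.142, -0.0, 1.331]
contact_force: [-0.3, -0.5, -0.5]
opening: 1.002
```

Run:
```python
from h import *
b=snap('side','d4'); p=snap('wrist','w6'); plan([503.8,-36.5,300])
print(r.sense()['opening'])
cv2.imwrite('pics/c5.png',np.hstack([cv2.resize(b['img'][150:270,230:350],(400,400),interpolation=cv2.INTER_CUBIC),cv2.resize(p['img'][140:420,140:420],(400,400))]))
```

```text
plan cm [ -0.02  -0.   -18.74] turn 0 at [503.9 -36.3 112.6] yaw 76.3 F [-0.7  0.9 -0.5] t 14.0
1.0002962879051704
```

View pics/c5.png

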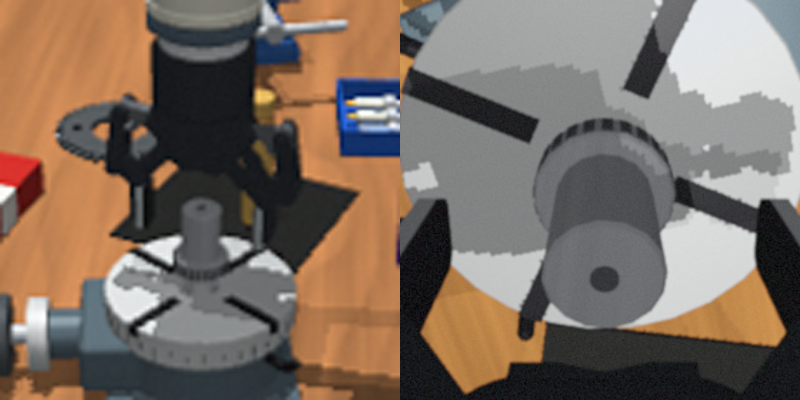

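Arbor stands upright in the bore, free of the fingers. Going for the bar.

move_arm:
  targets: [1, 0, 0, -2, 0, 1, 0, 0, -6, 0, 1, 0, 0, -10, 0, 1, -4, 0.4, -11, 0, 1, -9, 0.9, -11, 0, 1, -14, 1.4, -11, 0, 1, -19, 1.9, -10, 0, 1, -22.9, 2.3, -8, 0, 1, -22.9, 2.3, -7, 0, 1, -22.9, 2.3, -7, 0]

```text
clock: 15.0
eef_pos: [470.5, -264.3, 181.0]
tcp_rot: [-3.138, -0.001, 1.329]
contact_force: [-0.9, -0.3, -0.4]
opening: 1.001
```

move_arm:
  targets: [1, 0, 0, 0, 0, 1, 0, 0, 0, 0]

```text
clock: 15.2
eef_pos: [472.5, -263.3, 183.3]
tcp_rot: [3.141, 0.0, 1.332]
contact_force: [-0.3, 0.2, -0.2]
opening: 1.001
```

Run:
```python
from h import *
p=snap('wrist','w7'); plan([471.7,-264.7,75]); print(proj(p,[471.7,-264.7,133]))
cv2.imwrite('pics/c6.png',p['img'][180:420,120:440].repeat(2,0).repeat(2,1))
```

```text
plan cm [-0.15 -0.05 10.84] turn 0 at [ 472.6 -263.3  183.4] yaw 76.4 F [-0.5  0.8 -0.2] t 15.25
[282.6626497  242.04915529]
```

View pics/c6.png

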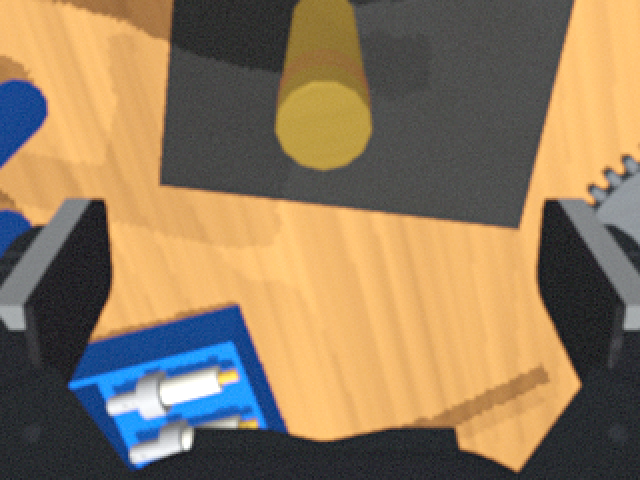

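Bar top at (282,242), predicted (283,242). Descending to grip.

move_arm:
  targets: [1, -0.15, -0.05, 4, 0, 1, -0.15, -0.05, 7.5, 0, 1, -0.15, -0.05, 10, 0, 1, -0.15, -0.05, 10.8, 0, 1, -0.15, -0.05, 10.8, 0, 1, -0.15, -0.05, 10.8, 0, -1, -0.15, -0.05, 10.8, 0, -1, -0.15, -0.05, 10.8, 0, -1, -0.15, -0.05, 10.8, 0, -1, -0.15, -0.05, 10.8, 0]
  squeeze: 110

```text
clock: 16.25
eef_pos: [471.2, -265.8, 75.0]
tcp_rot: [3.141, 0.0, 1.331]
contact_force: [5.6, -1.0, 4.8]
opening: 0.325
```

move_arm:
  targets: [-1, 0, 0, 0, 0, -1, 0, 0, 0, 0, -1, 0, 0, 0, 0]

```text
clock: 16.55
eef_pos: [471.5, -265.9, 75.4]
tcp_rot: [3.14, 0.0, 1.331]
contact_force: [-0.4, -0.1, 6.3]
opening: 0.3
```

Run:
```python
from h import *
s=r.sense();print(s['opening'],s['wrist_torque'],s['tcp_rot']);plan([471.7,-264.7,260])
```

```text
0.2999153260810311 [ 0.13507102  0.20012762 -0.03192717] [3.14044332e+00 2.80670972e-04 1.33082065e+00]
plan cm [ 1.200e-01 -1.000e-02 -1.846e+01] turn 0 at [ 471.5 -265.9   75.4] yaw 76.3 F [-0.4 -0.1  6.3] t 16.55
```

move_arm:
  targets: [-1, 0, 0, -0.5, 0, -1, 0, 0, -2, 0, -1, 0, 0, -6, 0, -1, 0, 0, -10, 0, -1, 0, 0, -14, 0, -1, 0, 0, -17, 0, -1, 0, 0, -18.4, 0, -1, 0, 0, -18.4, 0, -1, 0, 0, -18.4, 0]

```text
clock: 17.45
eef_pos: [470.1, -265.1, 256.9]
tcp_rot: [-3.139, -0.001, 1.331]
contact_force: [0.3, 0.2, -6.1]
opening: 0.3
```

Run:
```python
from h import *
s=r.sense();print(s['opening'],s['wrist_torque'],s['tcp_rot']);plan([503.7,-37,260])
```

```text
0.3003058340059076 [-0.00081511  0.05663788 -0.00801968] [-3.13920126e+00 -6.49542163e-04  1.33089818e+00]
plan cm [22.96 -2.15 -0.31] turn 0 at [ 470.1 -265.1  256.9] yaw 76.3 F [ 0.3  0.2 -6.1] t 17.45
```

move_arm:
  targets: [-1, 4, -0.4, 0, 0, -1, 8, -0.8, 0, 0, -1, 12, -1.2, 0, 0, -1, 16, -1.6, 0, 0, -1, 20, -1.9, 0, 0, -1, 22.9, -2.2, 0, 0, -1, 22.9, -2.2, 0, 0, -1, 22.9, -2.2, 0, 0, -1, 22.9, -2.2, 0, 0]

```text
clock: 18.35
eef_pos: [503.2, -38.5, 257.2]
tcp_rot: [-3.139, 0.001, 1.331]
contact_force: [-0.5, -0.5, -6.2]
opening: 0.302
```

Run:
```python
from h import *
a=snap('scene','s5');b=snap('side','d5'); plan([503.7,-37,225]);
e=r.sense()['eef_pos']; L=[]
for q,(u,v) in ((a,(249,140)),(b,(250,150))):
    i=cv2.resize(q['img'][v:v+80,u:u+80],(400,400),interpolation=cv2.INTER_CUBIC)
    for X,c in (([503.9,-35.7,149.5],(0,0,255)),([e[0]+.2,e[1]+1.2,e[2]-72.4],(0,255,0)),([503.9,-35.7,95.5],(255,0,0))):
        z=(proj(q,X)+.5-(u,v))*400/80; cv2.circle(i,tuple(int(k) for k in z),3,c,-1)
    L.append(i)
cv2.imwrite('pics/c7.png',np.hstack(L))
```

```text
plan cm [ 0.18 -0.03  3.29] turn 0 at [503.6 -38.8 257.9] yaw 76.2 F [ 0.1  0.2 -6.1] t 18.45
```

View pics/c7.png

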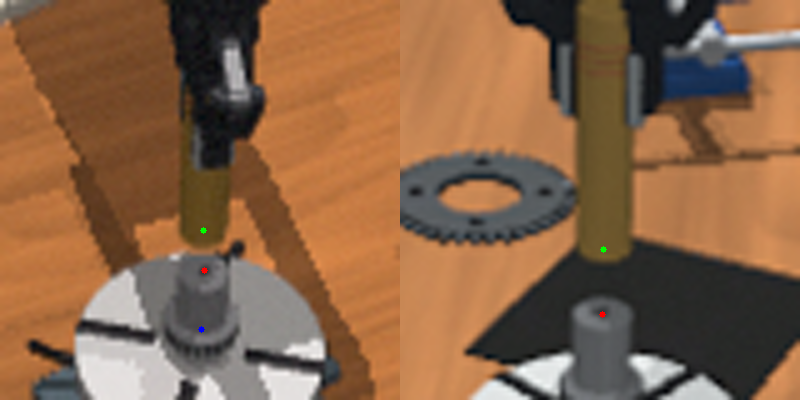

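move_arm:
  targets: [-1, 0.1, 0, 1, 0, -1, 0.2, 0, 2, 0, -1, 0.2, 0, 2.7, 0, -1, 0.2, 0, 2.7, 0, -1, 0.2, 0, 2.7, 0]

```text
clock: 18.95
eef_pos: [504.4, -36.0, 231.3]
tcp_rot: [-3.141, 0.0, 1.331]
contact_force: [0.8, 0.3, -5.6]
opening: 0.301
```

Run:
```python
from h import *
b=snap('side','d6');a=snap('scene','s6'); plan([503.7,-37,222])
e=r.sense()['eef_pos']; L=[]
for q,(u,v) in ((a,(269,165)),(b,(270,180))):
    i=cv2.resize(q['img'][v:v+40,u:u+40],(400,400),interpolation=cv2.INTER_CUBIC)
    for X,c in (([503.9,-35.7,149.5],(0,0,255)),([e[0]+.2,e[1]+1.2,e[2]-72.4],(0,255,0))):
        z=(proj(q,X)+.5-(u,v))*400/40; cv2.circle(i,tuple(int(k) for k in z),3,c,-1)
    L.append(i)
cv2.imwrite('pics/c8.png',np.hstack(L))
```

```text
plan cm [-0.12 -0.08  0.99] turn 0 at [504.8 -36.  231.9] yaw 76.3 F [ 0.5 -0.4 -5.2] t 19.05
```

View pics/c8.png

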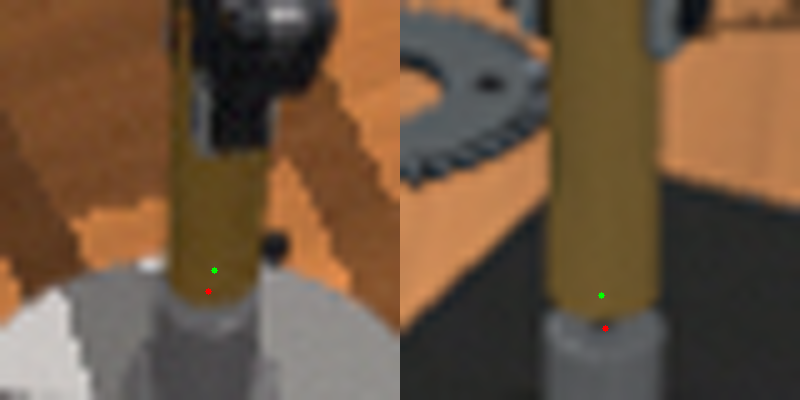

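move_arm:
  targets: [-1, -0.1, -0.1, 0.2, 0, -1, -0.1, -0.1, 0.4, 0, -1, -0.1, -0.1, 0.5, 0, -1, -0.1, -0.1, 0.5, 0, -1, -0.1, -0.1, 0.5, 0]

```text
clock: 19.55
eef_pos: [503.3, -36.7, 226.6]
tcp_rot: [-3.142, -0.0, 1.331]
contact_force: [-0.0, -0.5, -5.9]
opening: 0.3
```

move_arm:
  targets: [-1, 0, 0, 0.1, 0, -1, 0, 0, 0.2, 0, -1, 0, 0, 0.3, 0]

```text
clock: 19.85
eef_pos: [503.3, -36.7, 223.5]
tcp_rot: [3.142, -0.0, 1.331]
contact_force: [-0.2, 0.4, -6.2]
opening: 0.302
```

move_arm:
  targets: [-1, 0, 0, 0.2, 0]

```text
clock: 19.95
eef_pos: [503.5, -36.7, 221.8]
tcp_rot: [3.141, -0.0, 1.331]
contact_force: [-1.4, -0.6, 4.1]
opening: 0.303
```

move_arm:
  targets: [-1, 0, 0, 0.1, 0]

```text
clock: 20.05
eef_pos: [503.7, -36.7, 221.3]
tcp_rot: [3.141, -0.0, 1.331]
contact_force: [-2.4, -0.3, 8.3]
opening: 0.304
```

move_arm:
  targets: [-1, 0, 0, -0.2, 0, -1, 0, 0, -0.5, 0, -1, 0, 0, -0.5, 0]

```text
clock: 20.35
eef_pos: [503.4, -36.7, 225.8]
tcp_rot: [3.141, -0.0, 1.331]
contact_force: [0.4, -0.3, -5.8]
opening: 0.306
```

move_arm:
  targets: [-1, 0, 0, 0.1, 0, -1, 0, 0, 0.3, 0]

```text
clock: 20.55
eef_pos: [503.2, -36.7, 222.4]
tcp_rot: [-3.142, 0.0, 1.331]
contact_force: [1.0, 0.2, -6.1]
opening: 0.302
```

move_arm:
  targets: [-1, 0, 0, 0.2, 0]

```text
clock: 20.65
eef_pos: [503.5, -36.7, 220.9]
tcp_rot: [3.141, -0.0, 1.331]
contact_force: [-3.1, 0.9, 12.3]
opening: 0.305
```

move_arm:
  targets: [-1, 0, 0, -0.2, 0, -1, 0, 0, -0.5, 0, -1, 0, 0, -0.5, 0]

```text
clock: 20.95
eef_pos: [503.4, -36.7, 225.9]
tcp_rot: [3.141, -0.0, 1.331]
contact_force: [0.4, -0.9, -5.9]
opening: 0.307
```

move_arm:
  targets: [-1, 0, 0, 0.2, 0, -1, 0, 0, 0.4, 0]

```text
clock: 21.15
eef_pos: [503.2, -36.7, 221.4]
tcp_rot: [-3.141, 0.0, 1.331]
contact_force: [-0.4, -0.6, -6.2]
opening: 0.308
```

move_arm:
  targets: [-1, 0, 0, 0.15, 0]

```text
clock: 21.25
eef_pos: [503.4, -36.7, 220.6]
tcp_rot: [3.141, -0.0, 1.331]
contact_force: [-5.4, -0.0, 12.9]
opening: 0.296
```

move_arm:
  targets: [-1, 0, 0, -0.2, 0, -1, 0, 0, -0.4, 0, -1, 0, 0, -0.4, 0]

```text
clock: 21.55
eef_pos: [503.3, -36.7, 224.2]
tcp_rot: [3.141, -0.0, 1.331]
contact_force: [0.3, -0.2, -6.3]
opening: 0.302
```

Run:
```python
from h import *
b=snap('side','d7');a=snap('scene','s7'); plan([503.7,-37,222]); print(r.sense()['opening'],r.sense()['wrist_torque'])
L=[]
for q,(u,v) in ((a,(249,130)),(b,(250,150))):
    L.append(cv2.resize(q['img'][v:v+80,u:u+80],(400,400),interpolation=cv2.INTER_CUBIC))
cv2.imwrite('pics/c9.png',np.hstack(L))
```

```text
plan cm [-0.02  0.05  0.2 ] turn 0 at [503.2 -36.7 224. ] yaw 76.3 F [ 0.   0.2 -6. ] t 21.65
0.3029488226818854 [-0.03861972  0.01788393 -0.00667533]
```

View pics/c9.png

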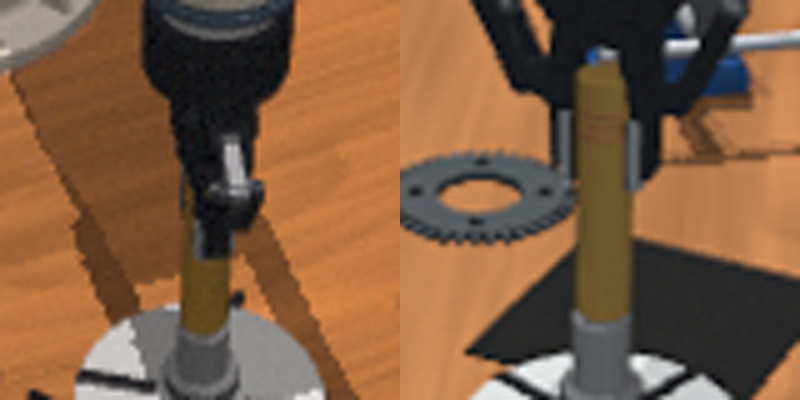

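move_arm:
  targets: [-1, 0, 0, 0.2, 0, -1, 0, 0, 0.37, 0]

```text
clock: 21.85
eef_pos: [503.4, -36.7, 220.5]
tcp_rot: [3.142, -0.0, 1.331]
contact_force: [-4.0, 1.1, 12.6]
opening: 0.306
```

move_arm:
  targets: [-1, 0, 0, -0.2, 0, -1, 0, 0, -0.37, 0, -1, 0, 0, -0.37, 0]

```text
clock: 22.15
eef_pos: [503.4, -36.7, 224.2]
tcp_rot: [3.141, -0.0, 1.331]
contact_force: [-0.2, 0.5, -5.6]
opening: 0.301
```

move_arm:
  targets: [-1, 0, 0, 0.2, 0, -1, 0, 0, 0.39, 0]

```text
clock: 22.35
eef_pos: [503.4, -36.7, 220.3]
tcp_rot: [3.141, -0.0, 1.331]
contact_force: [-4.1, 0.7, 13.9]
opening: 0.304
```

move_arm:
  targets: [-1, 0, 0, -0.2, 0, -1, 0, 0, -0.39, 0, -1, 0, 0, -0.39, 0]

```text
clock: 22.65
eef_pos: [503.4, -36.7, 224.3]
tcp_rot: [3.141, -0.0, 1.331]
contact_force: [0.8, -0.6, -6.5]
opening: 0.302
```

move_arm:
  targets: [-1, 0, 0, 0.2, 0, -1, 0, 0, 0.39, 0]

```text
clock: 22.85
eef_pos: [503.3, -36.7, 220.2]
tcp_rot: [3.141, -0.0, 1.331]
contact_force: [-2.9, 0.9, 13.4]
opening: 0.306
```

move_arm:
  targets: [-1, 0, 0, -0.2, 0, -1, 0, 0, -0.39, 0, -1, 0, 0, -0.39, 0]

```text
clock: 23.15
eef_pos: [503.4, -36.7, 224.3]
tcp_rot: [3.141, -0.0, 1.331]
contact_force: [0.2, -0.8, -5.4]
opening: 0.303
```

move_arm:
  targets: [-1, 0, 0, 0.2, 0, -1, 0, 0, 0.4, 0]

```text
clock: 23.35
eef_pos: [503.3, -36.7, 220.0]
tcp_rot: [3.141, -0.0, 1.331]
contact_force: [-2.6, 0.4, 12.7]
opening: 0.303
```

move_arm:
  targets: [-1, 0, 0, -0.2, 0, -1, 0, 0, -0.4, 0, -1, 0, 0, -0.4, 0]

```text
clock: 23.65
eef_pos: [503.4, -36.7, 224.4]
tcp_rot: [3.141, -0.0, 1.331]
contact_force: [0.1, 0.1, -6.0]
opening: 0.304
```

Run:
```python
from h import *
import pickle
b=snap('side','d8');a=snap('scene','s8'); plan([503.7,-37,222]); print(r.sense()['opening'])
L=[]
for f,(u,v) in (('d6',(265,190)),('d8',(265,190))):
    q=cv2.imread('pics/%s.png'%f); L.append(cv2.resize(q[v:v+50,u:u+50],(400,400),interpolation=cv2.INTER_NEAREST))
cv2.imwrite('pics/c10.png',np.hstack(L))
```

```text
plan cm [-0.02  0.05  0.21] turn 0 at [503.3 -36.7 224.1] yaw 76.3 F [ 0.4  0.  -5.6] t 23.75
0.30076830379087915
```

View pics/c10.png

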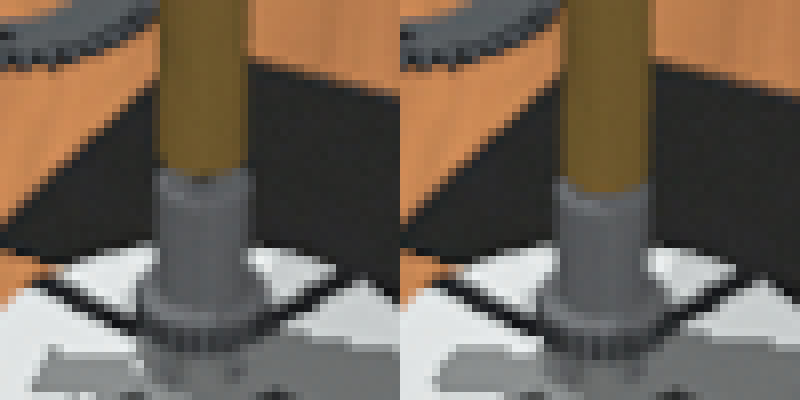

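move_arm:
  targets: [-1, 0, 0, 0.2, 0, -1, 0, 0, 0.4, 0]

```text
clock: 23.95
eef_pos: [503.3, -36.7, 219.9]
tcp_rot: [-3.142, -0.0, 1.331]
contact_force: [-0.8, 0.7, 17.8]
opening: 0.303
```

move_arm:
  targets: [-1, 0, 0, 0, 0]

```text
clock: 24.05
eef_pos: [503.2, -36.7, 219.9]
tcp_rot: [-3.141, 0.0, 1.331]
contact_force: [1.2, -0.3, -6.0]
opening: 0.304
```

move_arm:
  targets: [-1, 0, 0, -0.2, 0, -1, 0, 0, -0.4, 0, -1, 0, 0, -0.4, 0]

```text
clock: 24.35
eef_pos: [503.5, -36.7, 224.4]
tcp_rot: [3.141, -0.0, 1.331]
contact_force: [-0.4, -0.3, -6.2]
opening: 0.305
```

move_arm:
  targets: [-1, 0, 0, 0.2, 0, -1, 0, 0, 0.4, 0]

```text
clock: 24.55
eef_pos: [503.2, -36.7, 219.9]
tcp_rot: [3.142, 0.0, 1.331]
contact_force: [0.0, -0.5, -6.5]
opening: 0.305
```

move_arm:
  targets: [-1, 0, 0, 0.1, 0]

```text
clock: 24.65
eef_pos: [503.5, -36.7, 219.7]
tcp_rot: [3.141, -0.0, 1.331]
contact_force: [-3.3, 0.6, 11.8]
opening: 0.305
```

move_arm:
  targets: [-1, 0, 0, 0, 0]

```text
clock: 24.75
eef_pos: [503.5, -36.7, 219.7]
tcp_rot: [3.141, -0.0, 1.331]
contact_force: [-2.4, 1.3, 3.6]
opening: 0.301
```

move_arm:
  targets: [-1, 0, 0, -0.2, 0, -1, 0, 0, -0.4, 0, -1, 0, 0, -0.4, 0]

```text
clock: 25.05
eef_pos: [503.3, -36.7, 223.1]
tcp_rot: [3.142, -0.0, 1.331]
contact_force: [0.5, -0.2, -6.2]
opening: 0.298
```

move_arm:
  targets: [-1, 0, 0, 0.2, 0, -1, 0, 0, 0.4, 0]

```text
clock: 25.25
eef_pos: [503.6, -36.7, 219.5]
tcp_rot: [3.141, -0.0, 1.331]
contact_force: [-5.3, -0.4, 17.6]
opening: 0.307
```

move_arm:
  targets: [-1, 0, 0, -0.2, 0, -1, 0, 0, -0.4, 0, -1, 0, 0, -0.4, 0]

```text
clock: 25.55
eef_pos: [503.3, -36.7, 223.1]
tcp_rot: [3.142, 0.0, 1.331]
contact_force: [-0.2, -0.3, -6.4]
opening: 0.301
```

move_arm:
  targets: [-1, 0, 0, 0.2, 0, -1, 0, 0, 0.4, 0]

```text
clock: 25.75
eef_pos: [503.5, -36.7, 219.4]
tcp_rot: [3.141, -0.0, 1.331]
contact_force: [-3.8, 1.2, 16.8]
opening: 0.305
```

move_arm:
  targets: [-1, 0, 0, -0.2, 0, -1, 0, 0, -0.4, 0, -1, 0, 0, -0.4, 0]

```text
clock: 26.05
eef_pos: [503.3, -36.7, 223.2]
tcp_rot: [3.141, 0.0, 1.331]
contact_force: [0.7, -0.0, -5.1]
opening: 0.302
```

move_arm:
  targets: [-1, 0, 0, 0.2, 0, -1, 0, 0, 0.4, 0]

```text
clock: 26.25
eef_pos: [503.5, -36.7, 219.4]
tcp_rot: [3.141, -0.0, 1.331]
contact_force: [-5.1, 0.9, 19.2]
opening: 0.303
```

move_arm:
  targets: [-1, 0, 0, -0.2, 0, -1, 0, 0, -0.4, 0, -1, 0, 0, -0.4, 0]

```text
clock: 26.55
eef_pos: [503.3, -36.7, 223.2]
tcp_rot: [3.141, 0.0, 1.331]
contact_force: [-0.2, 1.1, -5.9]
opening: 0.298
```

The last three taps gave about 23–25 N (net of the bar's weight) and stopped at 219.5, 219.4 and 219.4 mm. It no longer moves, so the taper is locked. Returning the bar.

move_arm:
  targets: [-1, 0, 0, -2, 0, -1, 0, 0, -4, 0, -1, -4, 0.4, -4, 0, -1, -8, 0.8, -4, 0, -1, -12, 1.2, -4, 0, -1, -16, 1.5, -2, 0, -1, -20, 1.9, 2, 0, -1, -23, 2.2, 5, 0, -1, -23, 2.2, 7, 0, -1, -23, 2.2, 7, 0]

```text
clock: 27.55
eef_pos: [467.6, -265.1, 149.9]
tcp_rot: [-3.136, -0.002, 1.329]
contact_force: [0.3, 0.5, -5.3]
opening: 0.301
```

Run:
```python
from h import *
b=snap('side','d9'); plan([471.5,-265.9,100])
cv2.imwrite('pics/c11.png',cv2.resize(b['img'][110:260,230:380],(600,600),interpolation=cv2.INTER_CUBIC))
p=r.grab_frame('scene')
print([(round(m['conf'],2),np.round(m['position'],1)) for m in r.mark_of(p,'arbor_top')])
```

```text
plan cm [-0.02  0.28  5.19] turn 0 at [ 468.9 -265.   151.9] yaw 76.2 F [-0.1 -0.2 -6. ] t 27.6
[(0.8, array([501.2, -39.6, 148. ]))]
```

View pics/c11.png

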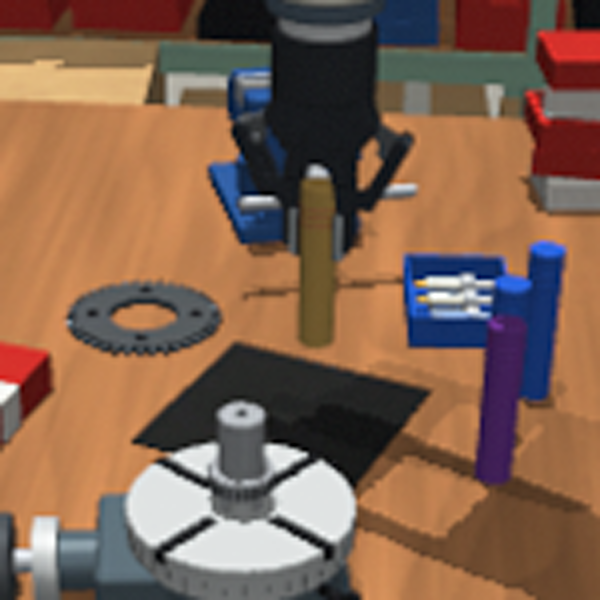

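Bar upright in the grip, arbor upright in the table.

move_arm:
  targets: [-1, 0, 0.1, 3, 0, -1, 0, 0.1, 5.5, 0, -1, 0, 0.1, 7, 0, -1, 0, 0.1, 7.2, 0, -1, 0, 0.1, 7.2, 0, -1, 0, 0.1, 7.2, 0]

```text
clock: 28.3
eef_pos: [472.3, -265.9, 82.8]
tcp_rot: [3.139, 0.001, 1.332]
contact_force: [-0.1, -0.2, -6.0]
opening: 0.302
```

Run:
```python
from h import *
plan([471.5,-265.9,75.4])
```

```text
plan cm [-0.02 -0.08  0.74] turn 0 at [ 472.3 -265.9   82.8] yaw 76.3 F [-0.1 -0.2 -6. ] t 28.3
```

move_arm:
  targets: [-1, 0, 0, 0.2, 0, -1, 0, 0, 0.4, 0, -1, 0, 0, 0.5, 0, -1, 0, 0, 0.5, 0]

```text
clock: 28.7
eef_pos: [470.9, -265.6, 76.0]
tcp_rot: [-3.141, -0.0, 1.331]
contact_force: [0.4, -0.6, -5.9]
opening: 0.303
```

move_arm:
  targets: [-1, 0, 0, 0.1, 0, -1, 0, 0, 0.15, 0, -1, 0, 0, 0.15, 0]

```text
clock: 29.0
eef_pos: [471.1, -265.7, 75.4]
tcp_rot: [3.141, 0.0, 1.331]
contact_force: [-2.0, 1.9, 5.1]
opening: 0.301
```

move_arm:
  targets: [-1, 0, 0, -0.05, 0, 0, 0, 0, -0.05, 0, 0.5, 0, 0, -0.05, 0, 1, 0, 0, -0.05, 0, 1, 0, 0, -0.05, 0, 1, 0, 0, -0.05, 0, 1, 0, 0, -0.05, 0]

```text
clock: 29.7
eef_pos: [471.0, -265.6, 75.1]
tcp_rot: [3.142, 0.0, 1.331]
contact_force: [-0.3, 0.2, 0.3]
opening: 0.999
```

move_arm:
  targets: [1, 0, 0, -1, 0, 1, 0, 0, -3, 0, 1, 0, 0, -6, 0, 1, 0, 0, -10, 0, 1, 0, 0, -14, 0, 1, 0, 0, -18, 0, 1, -4, 0, -20, 0, 1, -6, 0, -20, 0, 1, -6, 0, -20, 0, 1, -6, 0, -20, 0]

```text
clock: 30.7
eef_pos: [456.4, -323.6, 275.3]
tcp_rot: [-3.141, -0.0, 1.33]
contact_force: [-0.3, 0.3, -0.0]
opening: 0.998
```

Run:
```python
from h import *
b=snap('side','d10');a=snap('scene','s10'); print(r.sense()['opening'],r.sense()['clock'])
for n in('bar_mid','arbor_top','arbor_mid','mat'):
    for q in (a,b): print(n,[(round(m['conf'],2),np.round(m['position'],0)) for m in r.mark_of(q,n)][:2])
cv2.imwrite('pics/c12.png',np.hstack([cv2.resize(b['img'][130:360,190:390],(390,450)),cv2.resize(a['img'][130:330,150:420],(405,450))]))
```

```text
0.9944157301590562 30.8
bar_mid [(0.82, array([ 327., -206.,   64.])), (0.66, array([ 294., -338.,   68.]))]
bar_mid [(0.71, array([501., 260.,  -0.])), (0.7, array([ 293., -336.,   64.]))]
arbor_top [(0.66, array([502., -36., 148.]))]
arbor_top [(0.79, array([507., -35., 144.])), (0.48, array([ 475., -270.,   67.]))]
arbor_mid [(0.49, array([504., -36., 128.]))]
arbor_mid [(0.66, array([508., -29., 133.])), (0.24, array([506., -35.,  -0.]))]
mat [(0.85, array([ 492., -275.,    3.])), (0.54, array([ 730., -258.,   -1.]))]
mat [(0.98, array([ 488., -276.,   -2.]))]
```

View pics/c12.png

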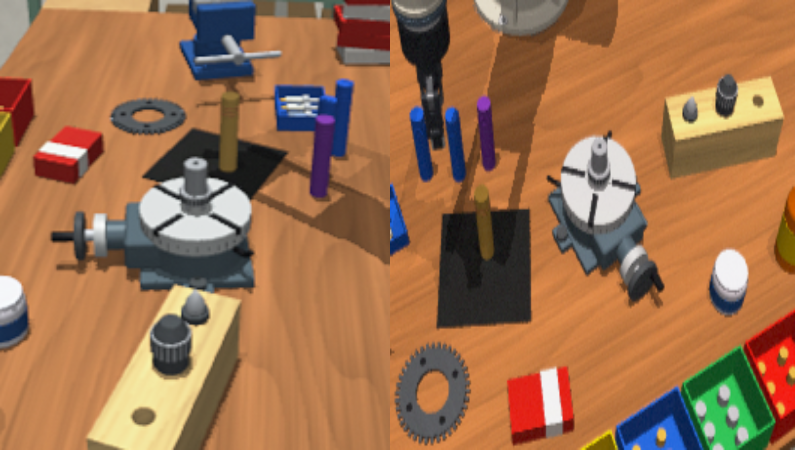

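The bar stands on the mat, the arbor stands upright in the table, the bystanders are unmoved and the gripper is clear.

```bash
python3 -c "
from rig import r
print(r.sense()['clock']);print(r.sign_off())"
```

```text
31.2
the job is handed in; nothing more can be done
None
```

The arbor is seated and tapped tight in the rotary table, the brass bar is back upright on the mat, and the job was handed in at about 31 s.

- **Seating:** I lowered the arbor until it carried about 5 N beyond its own weight. The collar was then about 16 mm above the table face, within the stated range, and I let go.
- **Tapping:** I gave it twelve slow taps, more than the three to six you named, and it went about 3 mm deeper in all. The last three stopped at 219.5, 219.4 and 219.4 mm (gripper height), so it was hardly moving any more.
- **Tap force:** The hand readings at the end of each tap rose from about 14 to 25 N with the bar's weight taken off, or 8 to 19 N as the sensor showed them. The last few were therefore firmer than the 15 N you named. I had no reading of the peak at the bar's end; at twice 25 N it could have passed 42 N.
- **Last checks:** In the final pictures the arbor stands upright in the bore with its top at about 144–148 mm. The bar stands on the mat where it was taken from, and the other things in view had not moved.
- **Disagreement:** The detector did not report the bar under its own name in those last pictures, and listed only look-alikes and a false hit. I confirmed its place by eye and by the gripper height at which it touched the mat again, the same as at pick-up.

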